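# Line up the manifold cover with a drift pin, then fit the bolt

## Robot

A 6-joint arm with a two-finger parallel gripper is mounted at the origin on a cart in front of the work surface, level with it; the furniture and walls round the work are solid. World frame = base frame: x ahead of the robot, y to its left, z up, the work surface at z = 0. Lengths are in m, angles in rad, forces in N, time in s.
With the tool pointing down it reaches from about 0.375 to 0.925 m from the base axis. Payload 5.7 kg.
Tool frame: the origin (TCP) lies midway between the tips of the shut fingers; the grasp point (between the pads) lies bot.grasp_offset behind it (bot.grasp_offset is the distance from the TCP to the grasp point, in m); z points along the fingers, y is the direction in which the jaws open and shut (so a half turn about z gives the same grasp; the last joint's range is limited). The gripper opens to 88 mm and grips with 3 to 60 N. Pads are 20 mm wide; open, the fingers measure 115 mm over their backs; the gripper's body (75 mm by 178 mm) begins 61 mm behind the grasp point.
Start: joints at [-1.459, 0.359, 1.51, -0, 1.272, -0.115], TCP at [0.135, -0.585, 0.223] pointing down, gripper open.
Joint ranges: [-2.97, 2.97], [-1.01, 2.36], [0.21, 2.38], [-0.96, 4.11], [0.2, 2.71], [-2.98, 2.98]. Speed limits (rad/s): [2.39, 2.39, 3.14, 3.14, 3.14, 3.14].

## Interface

Orientations are given as a unit quaternion [x, y, z, w].
In Python, from workcell import bot gives the robot as it stands. The module is installed in compiled form; this text tells all that it offers.
- The arm moves only by the shell command python3 -m creep 'ROWS' [FORCE]. ROWS is text: rows parted by semicolons, each of 7 numbers parted by spaces: the turn, a rotation vector about the tool's x, y, z in degrees, then the shift along the tool's x, y, z in m, then the opening, from -1 (shut) to 1 (fully open). In form: wx wy wz dx dy dz claw; .... A call has 1 to 5 rows; each row is the pose to reach, as a shift and turn from the pose measured when the call began, along the tool's axes at that moment; what a row does not reach only later rows make up. A row lasts 1/8 s, in which the tool goes at most 62.5 mm and 10.7 degrees, less where a joint would pass 70% of its speed; a pose out of reach is approached as far as the arm can. A call with a gripper value outside its range is refused whole. The fingers move at their own pace and stop on an object; FORCE is the grip in N (left out, the last holds). Time passes only in rows, so rows that repeat a pose let the fingers close. It gives the time, the measured TCP pose, the force and the opening at its end, in the units of the state.
- bot.get_state(): the state, without advancing time (a new reading comes with each control period).
- bot.snapshot(name): name is "scene" or "top" or "wrist"; returns the picture (480x640x3 uint8, blue, green, red); there is no depth.
- bot.camera_info(name): a dict with "intrinsics" (3x3 intrinsics, pixels), "origin" and "attitude" of the camera in the world. Camera axes: x right, y down, z forward; pixel columns grow to the right and rows downward; lengths in m; the calibration is good to about 2 mm. A picture is of the moment at which its call begins: read the wrist's pose just before it. camera_info takes no time and is no camera call; for the wrist camera it gives the pose at the moment of the call.
- bot.close_job(): hands the job in, once; it reports no verdict.
The state is a dict: "clock": time; "joint_positions": joint angles; "qd": joint speeds; "effort": joint torques, N m; "tcp_pos": TCP position; "tcp_rot": TCP orientation; "ft_force": force on the tool from outside, world axes, zero at the start; "moment": the same for the moment, N m; "grip_width": finger opening in m.
Only numpy, scipy, OpenCV 4.12 (cv2) and the standard library are available. Lean on these libraries where they do the work, as an engineer would, in place of code of your own. Each camera call takes 0.05 s, during which the arm holds its last target.

## Task

The cover plate of the gas manifold block hangs on its one end bolt and has swung out of line. Push the tapered drift pin from the stand fully home through the large middle hole of the cover and block so that the cover is drawn into line, then, with the pin left in, put the long hex-headed bolt fully home in the open hole at the free end. Leave both standing upright with their collars flat on the cover.

Things in the scene. Friction and masses are not known exactly. Their poses are not given: they have to be found in the camera images.
- drift_pin: Steel pin hanging upright in a hole of a white 3-hole stand (top 70 mm high, holes 65 mm apart; order varies). Origin: centre of lower tip, z up. Cone 6 mm wide at the tip to 28 mm at z 28, straight to z 45; collar 44 mm wide, z 45-50; round grip 24 mm wide, z 50-80. Its x lies across the stand within 6 deg: close fingers along x to clear neighbours. 0.3 kg
- bolt: Long steel bolt in the same stand. Origin: centre of lower end, z up. Shank 14 mm wide to z 45; collar 44 mm wide, z 45-50; hex head z 50-78, 26 mm over flats, 30 over corners, two flats facing along its x, which lies across the stand, as for the pin: close along x. 0.15 kg. The third part there (short shank, low round head 36 mm wide) is not needed.
- base: Fixed aluminium block 80x230x40 mm (x, y, z) with brass hose barbs at +x; origin under its middle on the worktop. On it lies the grey cover 80x230x10 mm, top at z 50. Both have two vertical through holes: pin hole 31 mm wide at x 0, y 0; bolt hole 26 mm wide at x 0, y +80. At y -80 is the fitted end bolt (head 10 mm tall) on which the cover swings.
- cover (a joint): Swing of the cover about its end bolt, rad, counterclockwise from above; 0 = its holes in line with the block's. Starts at 0.10 to 0.15: its pin hole is 8 to 12 mm toward the block's -x. It turns lightly (about 1 N at the pin hole) and stays where left; the pin's cone, pushed down on the axis of the block's hole, moves it into line.
Mind the look-alikes: they are no part of the job. What is shaped like the drift_pin but brown or red is not meant.

How it is judged:
On the way, in this order (a step that is already met when the one before it is completed fails the run):
1. the drift pin is fully home in the middle hole and the cover is in line (z of drift_pin in the frame of base below 0.013 m and x of drift_pin in the frame of base between -0.01 and 0.01 m and y of drift_pin in the frame of base between -0.01 and 0.01 m and value of joint cover between -0.06 and 0.06 rad), for 0.2 s.
2. with the pin still in, the long bolt is fully home in the end hole (z of each of drift_pin, bolt in the frame of base below 0.013 m and x of bolt in the frame of base between -0.012 and 0.012 m and y of bolt in the frame of base between 0.068 and 0.092 m), for 0.2 s.
At the end, for the whole second after the job is handed in: Cover in line within 0.06 rad; pin in the middle hole (within 10 mm in x and y) and long bolt in the end hole (within 12 mm), both fully home (lower end under 13 mm above the worktop; 5 mm when the collar is flat), upright within 0.2 rad, at rest (all of step 2 and x of drift_pin in the frame of base between -0.01 and 0.01 m and y of drift_pin in the frame of base between -0.01 and 0.01 m and angle between each of drift_pin, bolt's own z axis and vertical below 0.2 rad and value of joint cover between -0.06 and 0.06 rad and linear speed of each of drift_pin, bolt below 0.02 m/s); the robot touches nothing.
It also fails if it takes over 61 s, if anything falls off the work surface, if the arm or the gripper's body presses on something with over 40 N, if the wrist force passes 120 N, or if a joint passes its speed limit or range.

## Working session

There is one attempt and no reset: what is moved stays moved. The work goes in short steps, Python scripts to look and compute and a shell command to move; the robot and the scene stay as the last step left them, time stands still between calls to the robot, and variables do not carry over. Pictures are saved under pics/ and viewed, and the job is handed in when it is done.

```bash
mkdir -p pics; cat > h.py <<'E'
from workcell import bot
import numpy as np, cv2
from scipy.spatial.transform import Rotation as R
E
python3 - <<'E'
from h import *
for n in ("scene","top","wrist"):
    ci=bot.camera_info(n); print(n,ci)
    cv2.imwrite(f"pics/{n}0.png",bot.snapshot(n))
print(bot.get_state(),bot.grasp_offset)
E
```

```text
scene {'intrinsics': array([[603.52116895,   0.        , 321.64742615],
       [  0.        , 603.52116895, 245.22164806],
       [  0.        ,   0.        ,   1.        ]]), 'origin': array([0.07538213, 0.63919574, 0.69033231]), 'attitude': array([-0.23355284,  0.86104116, -0.43565651,  0.1194345 ])}
top {'intrinsics': array([[500.62069456,   0.        , 326.08384349],
       [  0.        , 500.62069456, 249.653562  ],
       [  0.        ,   0.        ,   1.        ]]), 'origin': array([ 0.35320451, -0.10720066,  0.87500174]), 'attitude': array([-0.70166482,  0.70404713, -0.07759564,  0.07722066])}
wrist {'intrinsics': array([[406.0808378 ,   0.        , 312.91958877],
       [  0.        , 406.0808378 , 239.43672374],
       [  0.        ,   0.        ,   1.        ]]), 'origin': array([ 0.19838808, -0.56943833,  0.38353981]), 'attitude': array([ 0.77708125, -0.61766802, -0.07584135,  0.09422867])}
{'clock': 0.15, 'joint_positions': array([-1.45908969e+00,  3.59365582e-01,  1.51117808e+00,  1.61762375e-06,
        1.27251692e+00, -1.15105195e-01]), 'qd': array([ 1.49670225e-03, -2.75749296e-03, -2.91461791e-03,  4.64791372e-05,
        3.35106733e-04,  9.08205248e-04]), 'effort': array([ 1.84333243e-03, -5.15754604e+01, -2.71008235e+01,  6.77559036e-02,
        3.05935624e-02, -8.00726320e-05]), 'tcp_pos': array([ 0.13485287, -0.58409594,  0.22198939]), 'tcp_rot': array([ 9.93576197e-01,  1.13162724e-01,  2.02013420e-06, -7.33964560e-04]), 'ft_force': array([ 0.3228581 ,  0.43575054, -0.66282518]), 'moment': array([ 0.06845487,  0.00916011, -0.00648135]), 'grip_width': 0.08786936877367436} 0.0187
```

View pics/top0.png

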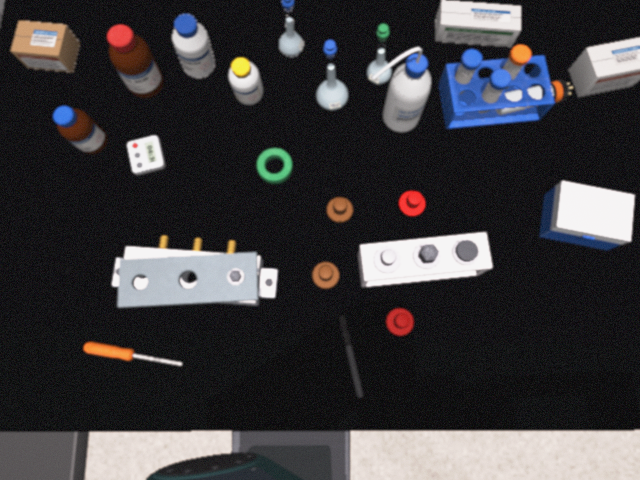

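View pics/scene0.png

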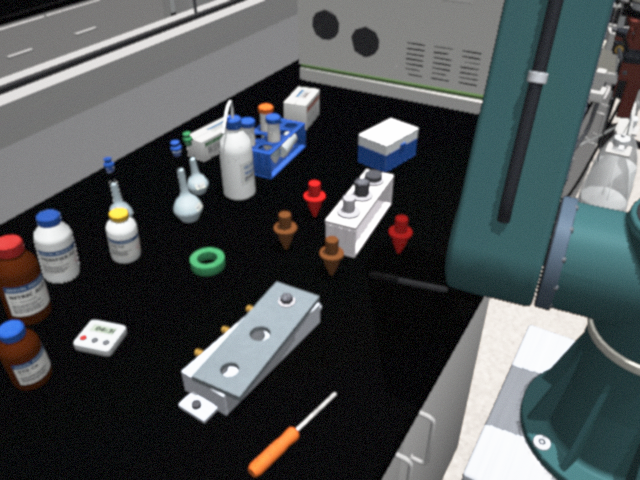

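View pics/wrist0.png

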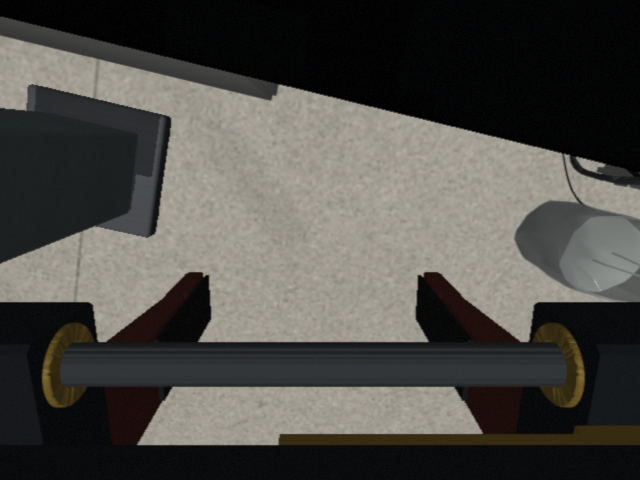

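```bash
python3 - <<'E'
from h import *
a=cv2.imread("pics/top0.png"); b=cv2.imread("pics/scene0.png")
c=lambda im,x,y,w,h,s:cv2.resize(im[y:y+h,x:x+w],None,fx=s,fy=s,interpolation=cv2.INTER_CUBIC)
cv2.imwrite("pics/c1.png",c(a,350,220,150,75,5))
cv2.imwrite("pics/c2.png",c(b,310,150,130,110,5))
cv2.imwrite("pics/c3.png",c(a,105,230,180,85,4))
cv2.imwrite("pics/c4.png",c(b,170,270,170,150,4))
E
```

```text
(no output)
```

View pics/c1.png

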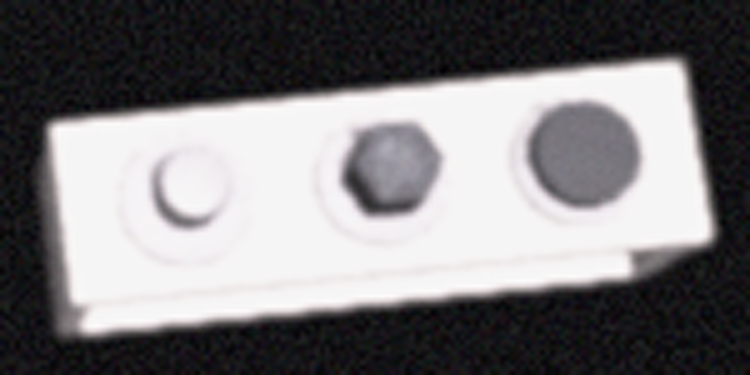

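View pics/c2.png

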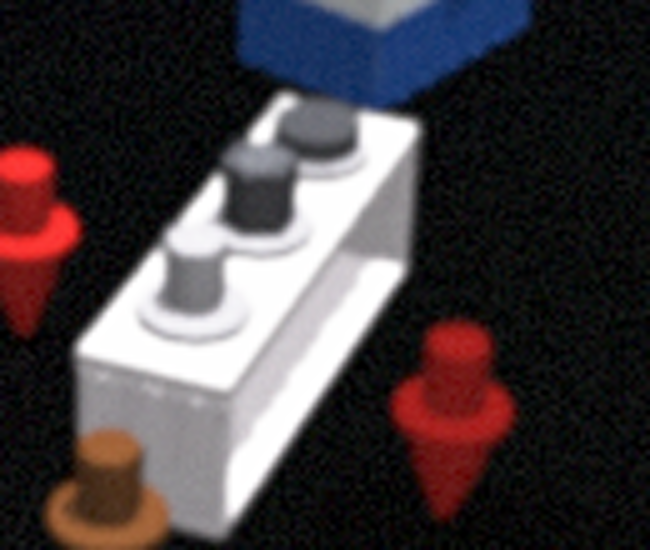

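View pics/c3.png

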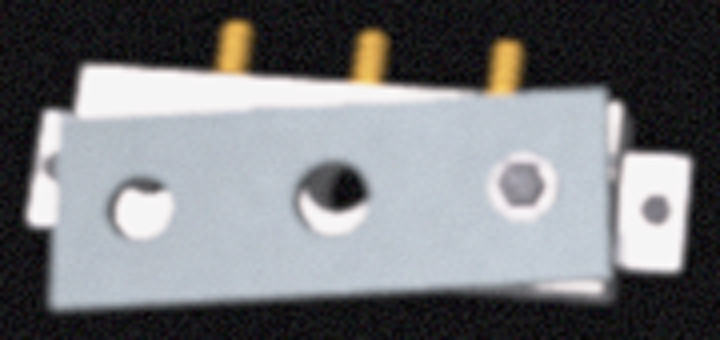

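View pics/c4.png

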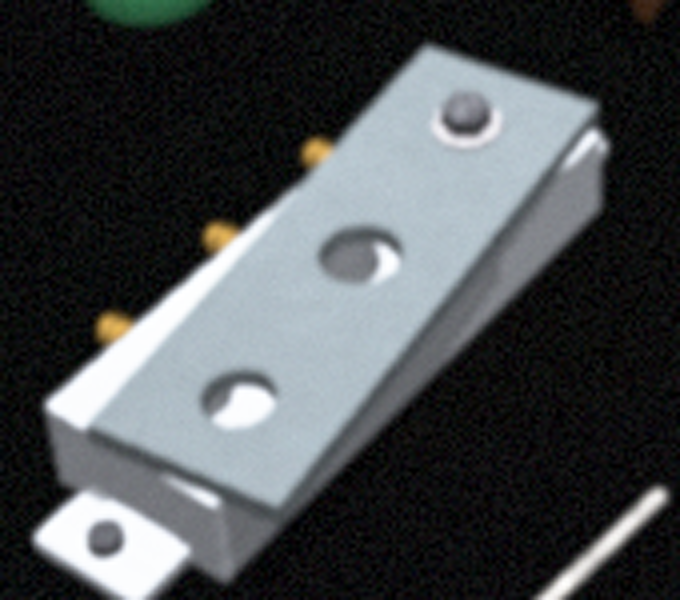

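```bash
cat >> h.py <<'E'
def ray(ci,uv):
    K=ci["intrinsics"]; d=np.linalg.solve(K,[uv[0],uv[1],1.]); r=R.from_quat(ci["attitude"]).as_matrix()
    return ci["origin"],r@d/np.linalg.norm(d)
def tri(obs):
    A=np.zeros((3,3));b=np.zeros(3)
    for ci,uv in obs:
        o,d=ray(ci,uv);P=np.eye(3)-np.outer(d,d);A+=P;b+=P@o
    p=np.linalg.solve(A,b)
    return p,[np.linalg.norm((np.eye(3)-np.outer(d,d))@(p-o)) for o,d in [ray(*x) for x in obs]]
def atz(ci,uv,z):
    o,d=ray(ci,uv);return o+d*(z-o[2])/d[2]
E
python3 - <<'E'
from h import *
T=bot.camera_info("top");S=bot.camera_info("scene")
np.set_printoptions(precision=4,suppress=True)
u=lambda x,y,s,ox,oy:((x+.5)/s-.5+ox,(y+.5)/s-.5+oy)
c1=lambda x,y:u(x,y,5,350,220)
c2=lambda x,y:u(x,y,5,310,150)
c3=lambda x,y:u(x,y,4,105,230)
c4=lambda x,y:u(x,y,4,170,270)
for n,a,b in [("pin",c1(195,183),c2(197,238)),("bolt",c1(395,163),c2(260,158)),("third",c1(584,152),c2(319,122)),
 ("endbolt",c3(522,184),c4(467,106)),("coverpin",c3(333,197),c4(361,255)),("coverbolt",c3(141,207),c4(239,400))]:
    print(n,*tri([(T,a),(S,b)]), atz(T,a,.1 if n=="pin" else .098 if n=='bolt' else .05))
print("stand corners",[atz(T,c1(*p),.07)[:2] for p in [(48,122),(685,60),(714,240),(78,303)]])
print("block corner z40",atz(T,c3(82,65),.04),atz(S,c4(47,406),.04),atz(S,c4(228,580),0), atz(T,c3(655,209),.0))
E
```

```text
pin [ 0.5148 -0.2066  0.1014] [np.float64(1.0720752719766197e-05), np.float64(1.0720752719649737e-05)] [ 0.5151 -0.2067  0.1   ]
bolt [ 0.5211 -0.2699  0.1017] [np.float64(0.00018458304566959332), np.float64(0.0001845830456696924)] [ 0.5218 -0.2707  0.098 ]
third [ 0.528  -0.3353  0.0836] [np.float64(0.0003582694746357262), np.float64(0.0003582694746357237)] [ 0.5358 -0.3448  0.05  ]
endbolt [0.4921 0.0427 0.0574] [np.float64(8.631727608993422e-05), np.float64(8.631727608994354e-05)] [0.4933 0.044  0.05  ]
coverpin [0.4882 0.1234 0.046 ] [np.float64(0.0005244764546807133), np.float64(0.0005244764546807023)] [0.488  0.1226 0.05  ]
coverbolt [0.4843 0.2037 0.0453] [np.float64(0.0005936271190962951), np.float64(0.0005936271190962262)] [0.4841 0.2022 0.05  ]
stand corners [array([ 0.5421, -0.1627]), array([ 0.5625, -0.3746]), array([ 0.5017, -0.3797]), array([ 0.4816, -0.1713])]
block corner z40 [0.5472 0.236  0.04  ] [0.5441 0.2367 0.04  ] [0.4648 0.2414 0.    ] [ 0.4904 -0.0059  0.    ]
```

Pin candidates (top view): light grey round grip in the stand at (389,257). The brown ones at (340,210) and (325,275) and the red ones at (412,203) and (400,322) are look-alikes, so not wanted. The bolt is the hex head at (429,253); the low round head at (467,251) is the unneeded third part. The close crops confirm the choice.

```bash
cat >> h.py <<'E'
def go(p,yyaw):
    """tool shift/turn to TCP p with tool z down, tool y at yaw yyaw(deg)"""
    s=bot.get_state();r0=R.from_quat(s["tcp_rot"]);a=np.radians(yyaw)
    y=np.array([np.cos(a),np.sin(a),0]);z=np.array([0,0,-1.]);x=np.cross(y,z)
    r1=R.from_matrix(np.stack([x,y,z],1))
    w=np.degrees((r0.inv()*r1).as_rotvec());d=r0.inv().apply(np.array(p)-s["tcp_pos"])
    print("clock %.2f tcp"%s["clock"],s["tcp_pos"].round(4),"F",s["ft_force"].round(1),"w",s["grip_width"].round(4),"joints",s["joint_positions"].round(2));print("turn",w.round(2),"shift",d.round(4),"|d| %.3f"%np.linalg.norm(d))
E
python3 -c "
from h import *
go([.515,-.29,.25],5.5)"
```

```text
Traceback (most recent call last):
  File "h.py", line 21, in go
    print("clock %.2f tcp"%s["clock"],s["tcp_pos"].round(4),"F",s["ft_force"].round(1),"w",s["grip_width"].round(4),"joints",s["joint_positions"].round(2));print("turn",w.round(2),"shift",d.round(4),"|d| %.3f"%np.linalg.norm(d))
                                                                                           ^^^^^^^^^^^^^^^^^^^^^
AttributeError: 'float' object has no attribute 'round'
```

```bash
sed -i 's/s\["grip_width"\].round(4)/round(s["grip_width"],4)/' h.py
python3 -c "
from h import *
go([.515,-.29,.25],5.5)"
```

```text
clock 0.15 tcp [ 0.1349 -0.5841  0.222 ] F [ 0.3  0.4 -0.7] w 0.0879 joints [-1.46  0.36  1.51  0.    1.27 -0.12]
turn [-6.00e-02 -7.00e-02 -8.25e+01] shift [ 0.4365 -0.2011 -0.0276] |d| 0.481
```

```bash
python3 -m creep '0 0 -10 0.055 -0.025 -0.02 1; 0 0 -20 0.11 -0.05 -0.03 1; 0 0 -30 0.165 -0.075 -0.03 1; 0 0 -40 0.22 -0.1 -0.03 1; 0 0 -50 0.275 -0.125 -0.03 1'
python3 -c "
from h import *
go([.515,-.29,.25],5.5)"
```

```text
clock: 0.78
tcp_pos: [0.376, -0.3991, 0.2522]
tcp_rot: [0.851, 0.525, 0.0, -0.001]
ft_force: [0.3, -0.2, 0.5]
grip_width: 0.0877
clock 0.78 tcp [ 0.376  -0.3991  0.2522] F [ 0.3 -0.2  0.5] w 0.0877 joints [-0.94  0.26  1.58  0.    1.3  -0.48]
turn [-2.000e-02 -8.000e-02 -3.219e+01] shift [0.1599 0.0752 0.0023] |d| 0.177
```

```bash
python3 -m creep '0 0 -10 0.05 0.02 0 1; 0 0 -20 0.1 0.045 0 1; 0 0 -32.2 0.16 0.075 0.002 1; 0 0 -32.2 0.16 0.075 0.002 1; 0 0 -32.2 0.16 0.075 0.002 1'
python3 - <<'E'
from h import *
import json
ci=bot.camera_info("wrist");im=bot.snapshot("wrist")
cv2.imwrite("pics/w1.png",im)
json.dump({k:np.asarray(v).tolist() for k,v in ci.items()},open("w1.json","w"))
go([.515,-.22,.22],5.5)
E
```

```text
clock: 1.4
tcp_pos: [0.5145, -0.2895, 0.2499]
tcp_rot: [0.672, 0.74, 0.0, -0.001]
ft_force: [-0.6, -0.1, 0.6]
grip_width: 0.0879
clock 1.45 tcp [ 0.514  -0.2902  0.25  ] F [-1.2 -0.2 -0.2] w 0.0879 joints [-0.63  0.32  1.49  0.    1.33 -0.73]
turn [-0.06 -0.08 -0.07] shift [0.0697 0.0077 0.0301] |d| 0.076
```

View pics/w1.png

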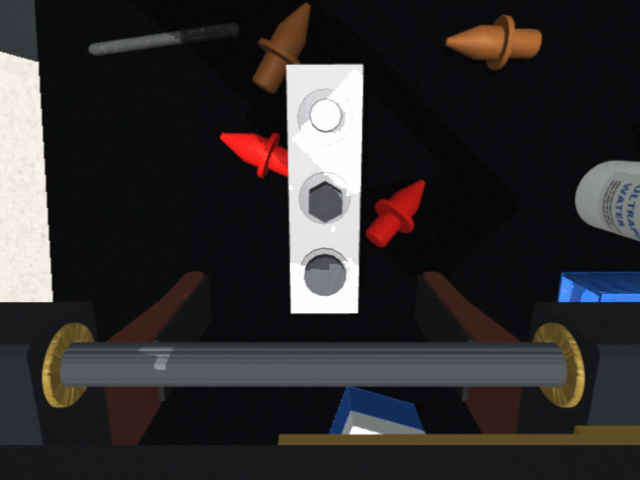

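```bash
python3 - <<'E'
from h import *
cv2.imwrite("pics/t1.png",bot.snapshot("top"))
cv2.imwrite("pics/s1.png",bot.snapshot("scene"))
E
```

```text
(no output)
```

View pics/s1.png

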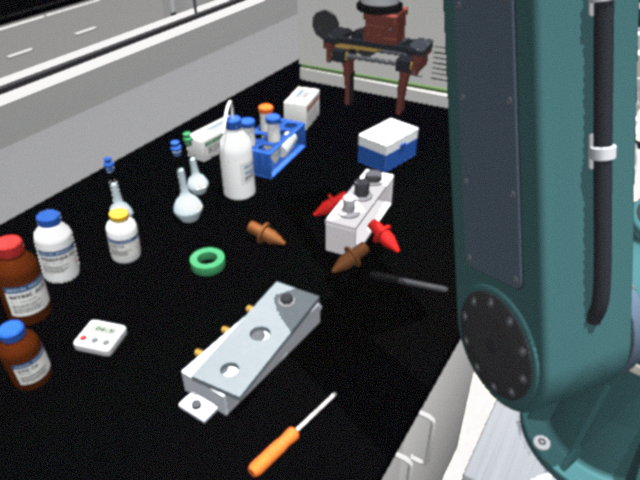

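View pics/t1.png

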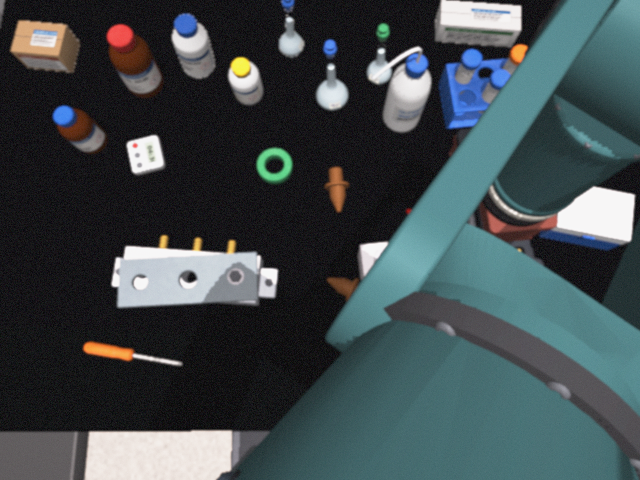

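The look-alikes have toppled on their own and now lie low beside the stand (wrist view red (265,155), (397,213)). In that view the grey pin is at (325,115) and the hex bolt at (324,201), with its flats facing the jaws. Next I take a second wrist view.

```bash
python3 -m creep '0 0 0 0.04 0 0.02 1; 0 0 0 0.0697 0.0 0.03 1; 0 0 0 0.0697 0.0 0.03 1'
python3 - <<'E'
from h import *
import json
ci=bot.camera_info("wrist");im=bot.snapshot("wrist")
json.dump({k:np.asarray(v).tolist() for k,v in ci.items()},open("w2.json","w"))
a=cv2.imread("pics/w1.png")
c=lambda im,x,y,w,h,s:cv2.resize(im[y:y+h,x:x+w],None,fx=s,fy=s,interpolation=cv2.INTER_CUBIC)
cv2.imwrite("pics/w2.png",im)
cv2.imwrite("pics/w1c.png",c(a,280,55,90,190,3))
cv2.imwrite("pics/w2c.png",c(im,240,80,150,200,3))
E
```

```text
clock: 1.92
tcp_pos: [0.5052, -0.2204, 0.2197]
tcp_rot: [0.673, 0.739, -0.0, -0.002]
ft_force: [0.5, 0.2, 0.0]
grip_width: 0.0877
```

View pics/w1c.png

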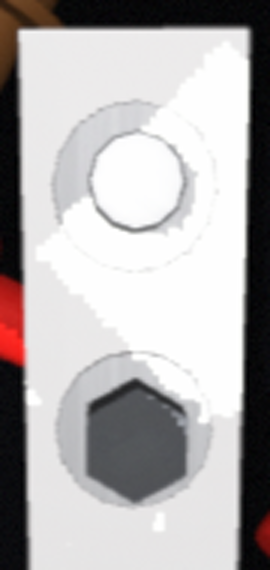

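View pics/w2c.png

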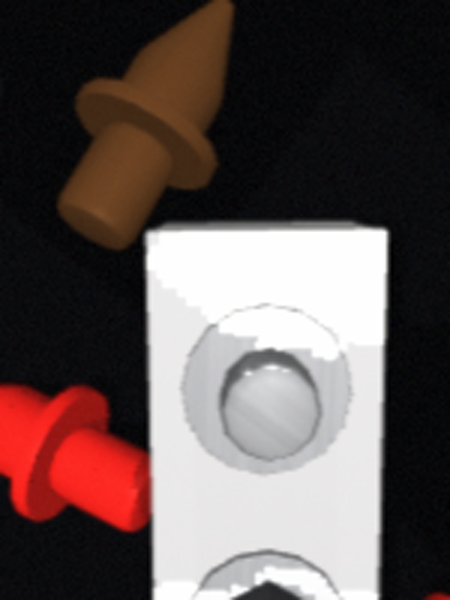

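```bash
python3 - <<'E'
from h import *
import json
np.set_printoptions(precision=4,suppress=True)
W=[json.load(open(f"w{i}.json")) for i in (1,2)]
W=[{k:np.array(v) for k,v in w.items()} for w in W]
T=bot.camera_info("top");S=bot.camera_info("scene")
u=lambda x,y,s,ox,oy:((x+.5)/s-.5+ox,(y+.5)/s-.5+oy)
a=lambda x,y:u(x,y,3,280,55)
b=lambda x,y:u(x,y,3,240,80)
print("pin top",tri([(W[0],a(138,180)),(W[1],b(270,411))]))
print("collar",tri([(W[0],a(134,186)),(W[1],b(267,388))]))
t=u(195,183,5,350,220)
print("pin w/ top",tri([(W[0],a(138,180)),(W[1],b(270,411)),(T,t),(S,(349.3,197.5))]))
print(atz(W[1],b(270,411),.105),atz(W[1],b(267,388),.075))
print("bolt",tri([(W[0],a(137,447)),(T,u(395,163,5,350,220)),(S,(361.9,181.5))]),atz(W[0],a(137,447),.103))
go([.5145,-.206,.08],5.5)
E
```

```text
pin top (array([ 0.5155, -0.2064,  0.1025]), [np.float64(0.00016958008944801194), np.float64(0.00016958008944807133)])
collar (array([ 0.5156, -0.2061,  0.0715]), [np.float64(0.00010419526298965164), np.float64(0.00010419526298962342)])
pin w/ top (array([ 0.5151, -0.2067,  0.1007]), [np.float64(0.0007400878687216946), np.float64(0.0003336592279797726), np.float64(0.0001794160625569865), np.float64(0.0008471388055685419)])
[ 0.5152 -0.2059  0.105 ] [ 0.5155 -0.2055  0.075 ]
bolt (array([ 0.5217, -0.2712,  0.1001]), [np.float64(0.000867448097106536), np.float64(0.0009088313871225236), np.float64(0.00039588713621929234)]) [ 0.5222 -0.2713  0.103 ]
clock 1.98 tcp [ 0.5062 -0.2219  0.2204] F [ 0.8 -1.1 -0.5] w 0.088 joints [-0.54  0.29  1.61  0.    1.23 -0.63]
turn [-0.07 -0.06 -0.19] shift [0.0149 0.0098 0.1404] |d| 0.142
```

```bash
python3 -m creep '0 0 -0.2 0.015 0.0105 0.03 1; 0 0 -0.2 0.015 0.0105 0.08 1; 0 0 -0.2 0.015 0.0105 0.12 1; 0 0 -0.2 0.015 0.0105 0.14 1; 0 0 -0.2 0.015 0.0105 0.14 1'
python3 - <<'E'
from h import *
go([.5153,-.206,.08],5.5)
cv2.imwrite("pics/w3.png",bot.snapshot("wrist"))
E
```

```text
clock: 2.6
tcp_pos: [0.5145, -0.2072, 0.0794]
tcp_rot: [0.673, 0.74, -0.0, -0.002]
ft_force: [0.2, -0.8, 0.1]
grip_width: 0.088
clock 2.60 tcp [ 0.5145 -0.2072  0.0794] F [ 0.2 -0.8  0.1] w 0.088 joints [-0.51  0.47  1.76 -0.    0.92 -0.6 ]
turn [-0.17 -0.11 -0.09] shift [ 0.0011  0.0009 -0.0006] |d| 0.002
```

View pics/w3.png

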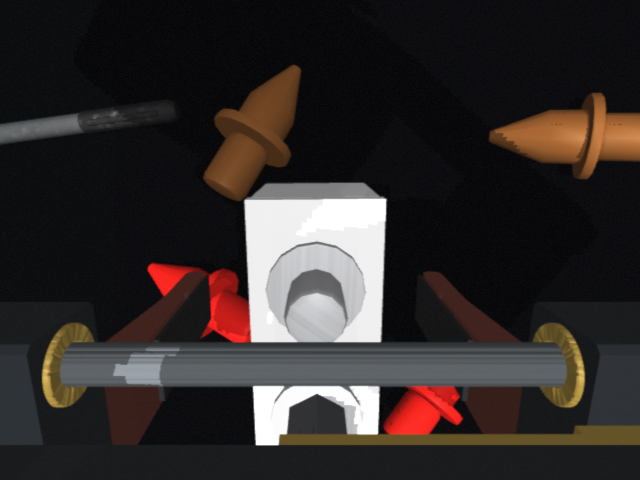

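The pin grip is centred between the fingers, at (316,310). Closing.

```bash
python3 -m creep '0 0 0 0.001 0.001 0 0.2; 0 0 0 0.001 0.001 0 -0.4; 0 0 0 0.001 0.001 0 -0.8; 0 0 0 0.001 0.001 0 -0.8; 0 0 0 0.001 0.001 0 -0.8' 50
python3 -m creep '0 0 0 0 0 0 -0.8; 0 0 0 0 0 -0.02 -0.8; 0 0 0 0 0 -0.06 -0.8; 0 0 0 0 0 -0.1 -0.8; 0 0 0 0 0 -0.1 -0.8' 50
python3 - <<'E'
from h import *
go([.515,.02,.18],5.5)
cv2.imwrite("pics/w4.png",bot.snapshot("wrist"))
E
```

```text
clock: 3.28
tcp_pos: [0.5163, -0.2062, 0.0807]
tcp_rot: [0.673, 0.74, -0.0, -0.001]
ft_force: [0.5, 0.8, 0.1]
grip_width: 0.0413
clock: 3.9
tcp_pos: [0.5183, -0.2072, 0.1833]
tcp_rot: [0.673, 0.74, 0.001, 0.002]
ft_force: [0.3, 0.6, -2.8]
grip_width: 0.0229
clock 3.90 tcp [ 0.5183 -0.2072  0.1833] F [ 0.3  0.6 -2.8] w 0.0229 joints [-0.5   0.34  1.65  0.    1.15 -0.6 ]
turn [ 0.22  0.15 -0.06] shift [0.2265 0.0182 0.0028] |d| 0.227
```

View pics/w4.png

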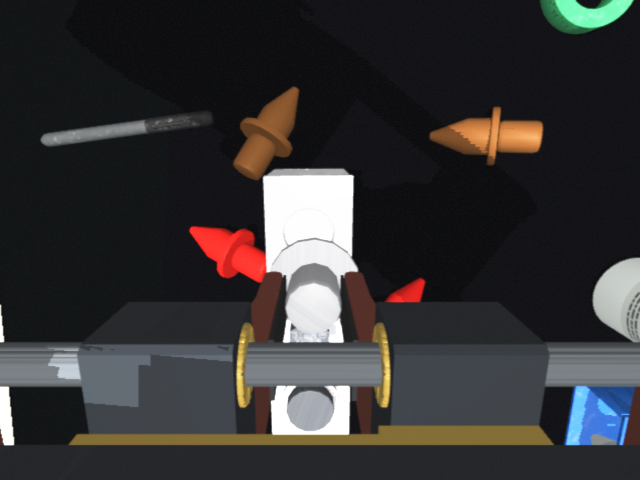

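```bash
python3 - <<'E'
from h import *
go([.498,.03,.23],-3.5)
E
```

```text
clock 3.95 tcp [ 0.5169 -0.2065  0.1813] F [-0.4  0.8 -3.5] w 0.0226 joints [-0.5   0.34  1.66 -0.    1.15 -0.6 ]
turn [0.04 0.03 8.94] shift [ 0.2372  0.0036 -0.0489] |d| 0.242
```

```bash
python3 -m creep '0 0 2 0.05 0.001 -0.01 -0.8; 0 0 4 0.1 0.002 -0.02 -0.8; 0 0 6 0.16 0.003 -0.035 -0.8; 0 0 9 0.21 0.0035 -0.049 -0.8; 0 0 9 0.237 0.0035 -0.049 -0.8'
python3 -m creep '0 0 0 0 0 0 -0.8; 0 0 0 0 0 0 -0.8'
python3 - <<'E'
from h import *
import json
ci=bot.camera_info("wrist");im=bot.snapshot("wrist")
json.dump({k:np.asarray(v).tolist() for k,v in ci.items()},open("w5.json","w"))
cv2.imwrite("pics/w5.png",im)
cv2.imwrite("pics/s5.png",bot.snapshot("scene"))
cv2.imwrite("pics/t5.png",bot.snapshot("top"))
go([.498,.03,.23],-3.5)
E
```

```text
clock: 4.58
tcp_pos: [0.4965, 0.0322, 0.2289]
tcp_rot: [0.728, 0.685, -0.0, -0.001]
ft_force: [0.9, 0.4, -3.3]
grip_width: 0.0226
clock: 4.82
tcp_pos: [0.4955, 0.0318, 0.2274]
tcp_rot: [0.728, 0.685, -0.002, -0.001]
ft_force: [1.0, 0.4, -3.3]
grip_width: 0.0227
clock 4.97 tcp [0.4964 0.0311 0.2282] F [ 0.6  0.6 -2.1] w 0.0223 joints [-0.08  0.21  1.72 -0.    1.22 -0.01]
turn [-0.14  0.01 -0.07] shift [-0.001   0.0017 -0.0018] |d| 0.003
```

View pics/w5.png

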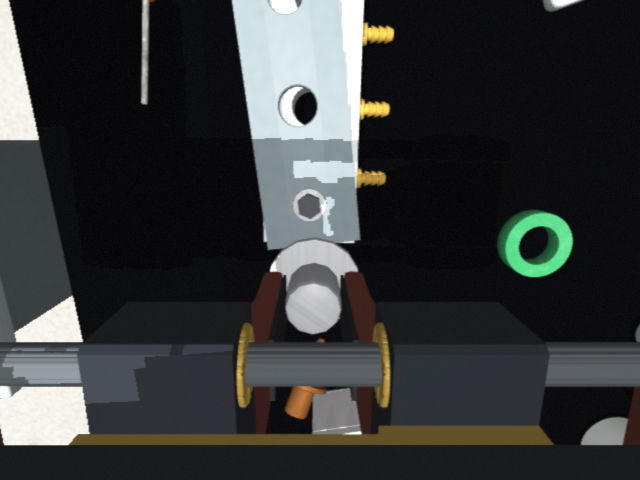

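View pics/s5.png

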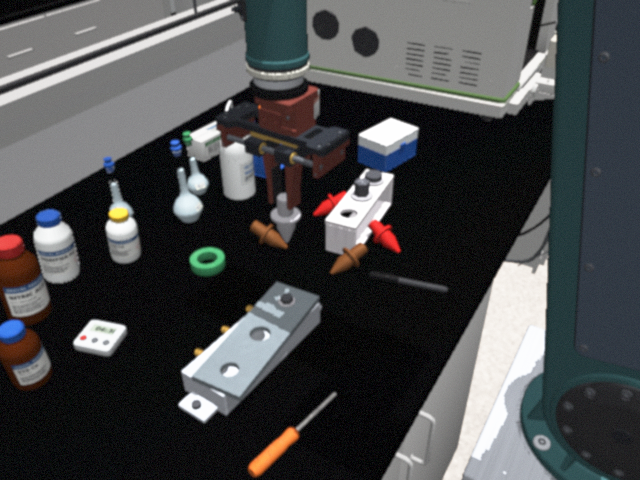

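View pics/t5.png

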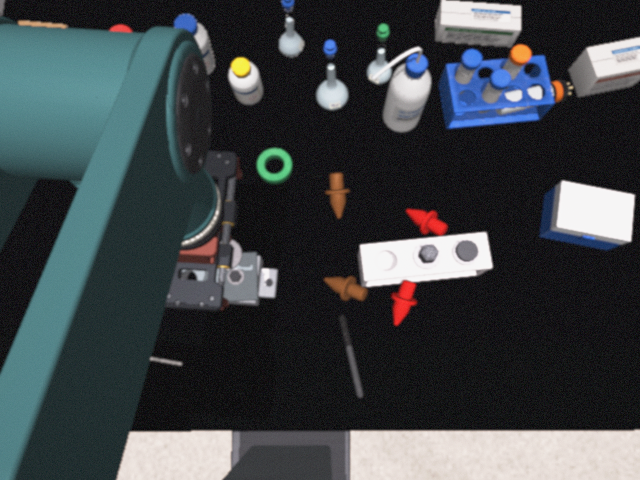

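```bash
python3 -m creep '0 0 0 0.03 0.0015 0.02 -0.8; 0 0 0 0.03 0.0015 0.03 -0.8;0 0 0 0.03 0.0015 0.03 -0.8'
python3 - <<'E'
from h import *
import json
ci=bot.camera_info("wrist");im=bot.snapshot("wrist")
json.dump({k:np.asarray(v).tolist() for k,v in ci.items()},open("w6.json","w"))
cv2.imwrite("pics/w6.png",im)
a=cv2.imread("pics/w5.png")
c=lambda im,x,y,w,h,s:cv2.resize(im[y:y+h,x:x+w],None,fx=s,fy=s,interpolation=cv2.INTER_CUBIC)
cv2.imwrite("pics/w5c.png",c(a,220,0,190,150,4))
cv2.imwrite("pics/w5d.png",c(a,220,120,190,150,4))
cv2.imwrite("pics/w6c.png",c(im,200,50,210,150,3.8))
E
```

```text
clock: 5.35
tcp_pos: [0.499, 0.0601, 0.1974]
tcp_rot: [0.729, 0.685, -0.002, -0.001]
ft_force: [-0.4, -0.9, -2.9]
grip_width: 0.0223
```

View pics/w5c.png

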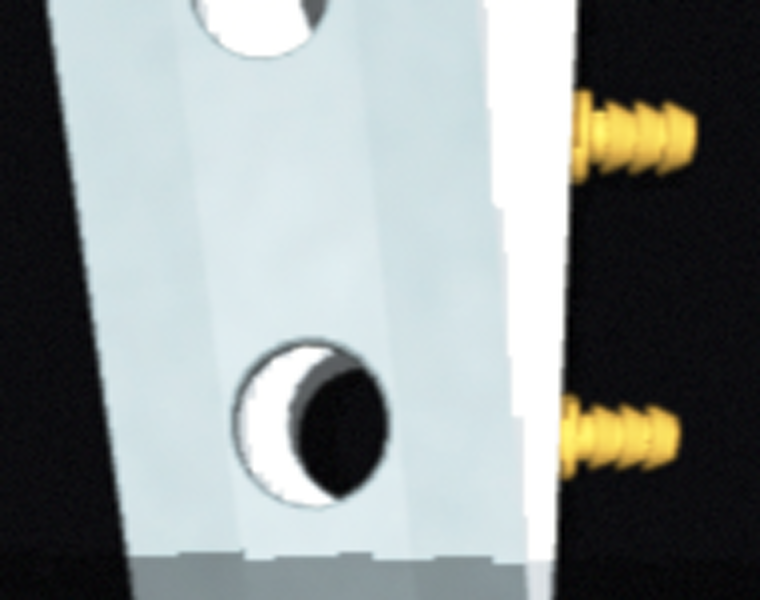

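View pics/w5d.png

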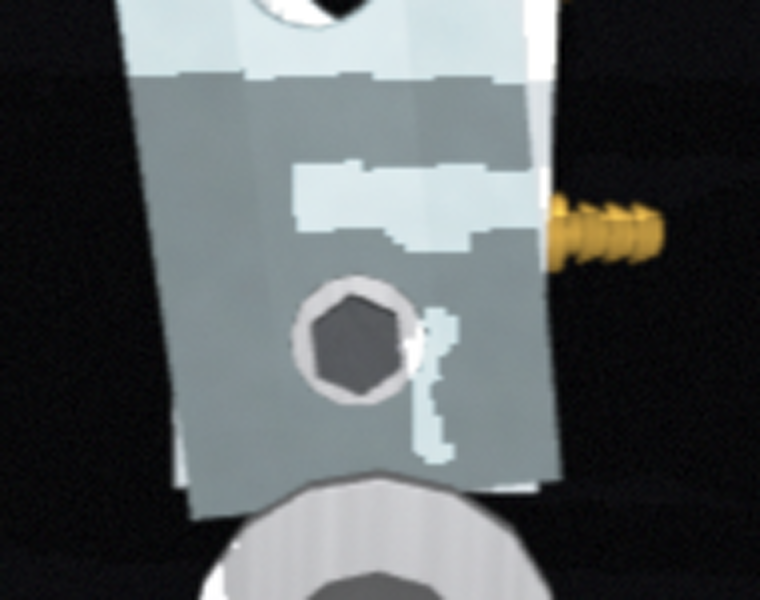

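View pics/w6.png

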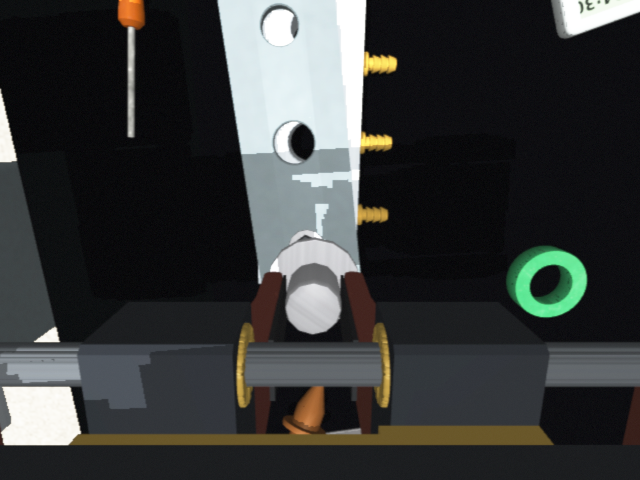

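```bash
python3 - <<'E'
from h import *
import json
np.set_printoptions(precision=4,suppress=True)
W5,W6=[{k:np.array(v) for k,v in json.load(open(f"w{i}.json")).items()} for i in (5,6)]
u=lambda x,y,s,ox,oy:((x+.5)/s-.5+ox,(y+.5)/s-.5+oy)
a=lambda x,y:u(x,y,4,220,0)
d=lambda x,y:u(x,y,4,220,120)
e1=atz(W5,a(577,10),.04);e2=atz(W5,a(554,560),.04)
print("edge",e1,e2,"yaw",np.arctan2(-(e1-e2)[0],(e1-e2)[1]))
print("edge z37",atz(W5,a(577,10),.037))
print("bl,br corner",atz(W5,d(175,486),.04),atz(W5,d(539,490),.04))
print("endbolt",atz(W5,d(357,344),.06),atz(W5,d(358,341),.053))
print("cover pin",atz(W5,a(312,423),.05))
print("cover left",atz(W5,a(50,10),.05),atz(W5,a(128,560),.05))
print("barbs(z20)",atz(W5,a(580,136),.02),atz(W5,a(568,435),.02),atz(W5,d(556,232),.02))
# w6
im=cv2.imread("pics/w6.png")
print("w6 cover pin",atz(W6,(294.5,143),.05),"bolt",atz(W6,(280,25.5),.05), tri([(W5,a(312,423)),(W6,(294.5,143))]))
def f(W,img,rows):
    for r in rows: 
        g=img[r].astype(int).sum(1); c=np.where(g[330:400]<200)[0]; print(r,330+c[0],atz(W,(330+c[0]-.5,r),.04))
f(W6,im,[5,25,45,85,100,115])
f(W5,cv2.imread("pics/w5.png"),[5,15,60,70,80,90,130])
E
```

```text
edge [0.5441 0.197  0.04  ] [0.5362 0.0941 0.04  ] yaw -0.07603176729160689
edge z37 [0.5444 0.1979 0.037 ]
bl,br corner [0.4495 0.0118 0.04  ] [0.53   0.0061 0.04  ]
endbolt [0.4922 0.0443 0.06  ] [0.4923 0.0438 0.053 ]
cover pin [0.4881 0.1235 0.05  ]
cover left [0.444  0.2002 0.05  ] [0.449  0.0994 0.05  ]
barbs(z20) [0.5465 0.1792 0.02  ] [0.5422 0.1201 0.02  ] [0.5376 0.0607 0.02  ]
w6 cover pin [0.4886 0.1231 0.05  ] bolt [0.4843 0.2028 0.05  ] (array([0.4885, 0.1232, 0.0536]), [np.float64(0.00029626615420947917), np.float64(0.00029626615420944036)])
5 367 [0.5459 0.2146 0.04  ]
25 366 [0.5448 0.2018 0.04  ]
45 365 [0.5437 0.1887 0.04  ]
85 364 [0.5421 0.1615 0.04  ]
100 363 [0.541 0.151 0.04 ]
115 363 [0.5406 0.1403 0.04  ]
5 365 [0.5445 0.195  0.04  ]
15 364 [0.5435 0.188  0.04  ]
60 362 [0.5409 0.1556 0.04  ]
70 362 [0.5407 0.1482 0.04  ]
80 362 [0.5405 0.1406 0.04  ]
90 361 [0.5394 0.1331 0.04  ]
130 360 [0.5376 0.1018 0.04  ]
```

View pics/w6c.png

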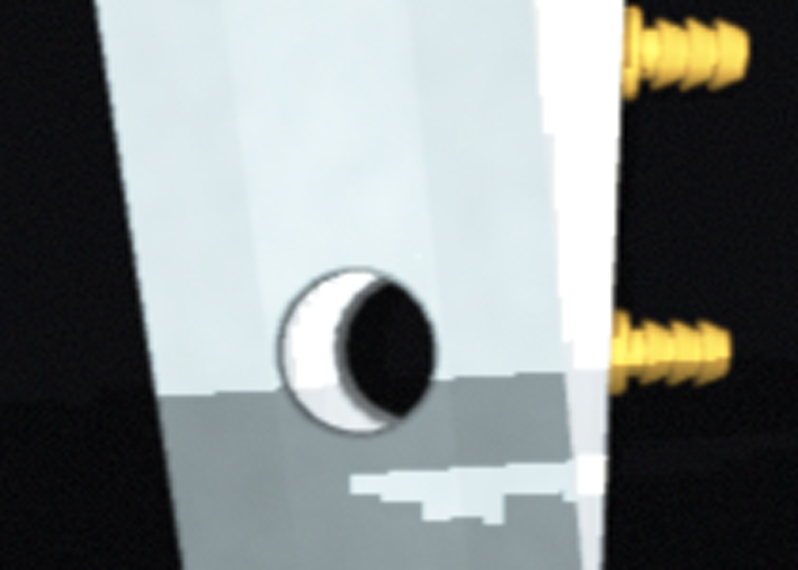

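```bash
python3 - <<'E'
from h import *
im=cv2.imread("pics/w6.png")
cv2.imwrite("pics/w6p.png",cv2.resize(im[225:345,245:385],None,fx=5,fy=5,interpolation=cv2.INTER_CUBIC))
E
```

```text
(no output)
```

View pics/w6p.png

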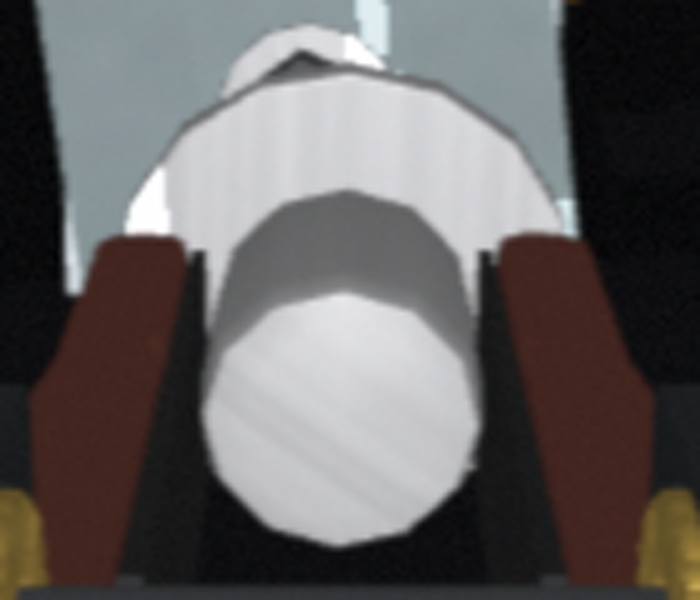

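```bash
python3 - <<'E'
from h import *
import json
np.set_printoptions(precision=4,suppress=True)
W6={k:np.array(v) for k,v in json.load(open("w6.json")).items()}
uv=((341.5)/5-.5+245,(419.5)/5-.5+225)
s=bot.get_state();rt=R.from_quat(s["tcp_rot"])
for dz in (.022,.025,.028):
    p=atz(W6,uv,s["tcp_pos"][2]+dz); print(dz,p,"tool:",rt.inv().apply(p-s["tcp_pos"]), "camdepth",(R.from_quat(W6["attitude"]).inv().apply(p-W6["origin"]))[2])
go([.4982,.1237,.14],-4.2)
E
```

```text
0.022 [0.4994 0.0649 0.22  ] tool: [ 0.0048 -0.0005 -0.022 ] camdepth 0.14946560223111843
0.025 [0.4995 0.0662 0.223 ] tool: [ 0.0061 -0.0005 -0.025 ] camdepth 0.14623798813364522
0.028 [0.4996 0.0675 0.226 ] tool: [ 0.0074 -0.0005 -0.028 ] camdepth 0.14301037403617203
clock 5.40 tcp [0.4995 0.0601 0.198 ] F [ 0.7  0.2 -3.1] w 0.0227 joints [-0.02  0.25  1.74 -0.    1.15  0.05]
turn [-0.19  0.04  0.6 ] shift [ 0.0635 -0.0051  0.058 ] |d| 0.086
```

```bash
python3 - <<'E'
from h import *
import json
from scipy.optimize import least_squares
np.set_printoptions(precision=4,suppress=True)
W={k:np.array(v) for k,v in json.load(open("w6.json")).items()}
K=W["intrinsics"];Rc=R.from_quat(W["attitude"])
s=bot.get_state();rt=R.from_quat(s["tcp_rot"])
def proj(P):
    c=Rc.inv().apply(P-W["origin"]);q=c@K.T;q=q[:,:2]/q[:,2:]
    return (q-[245,225]+.5)*5-.5
th=np.linspace(0,2*np.pi,721)
def ring(p,r,z):
    return proj(np.stack([p[0]+r*np.cos(th),p[1]+r*np.sin(th),np.full_like(th,p[2]+z)],1))
col=np.array([(160,160),(180,130),(245,92),(345,70),(440,88),(515,135),(545,185)],float)
junc=np.array([(250,215),(345,190),(415,207),(450,240)],float)
disc=np.array([(341,292),(270,312),(420,315),(341,547),(270,525),(410,525)],float)
def dist(pts,c): return np.array([np.min(np.hypot(*(c-q).T)) for q in pts])
def res(p): return np.r_[dist(col,ring(p,.022,-.03)),dist(junc,ring(p,.012,-.03)),dist(disc,ring(p,.012,0))]
for z0 in (.2,.225):
    r=least_squares(res,[.4995,.066,z0],loss="soft_l1",f_scale=3)
    print(r.x,r.cost,"tool",rt.inv().apply(r.x-s["tcp_pos"]),"maxres",res(r.x).round(1))
E
```

```text
[0.4988 0.0572 0.2017] 219.04236665225815 tool [-0.0029 -0.0006 -0.0037] maxres [ 0.3  5.2  1.2  2.9  5.7 10.1  4.2  1.8 16.2  8.2  2.4 12.4 13.7 10.6
  0.8  5.   5.3]
[0.4988 0.0572 0.2017] 219.0423724476496 tool [-0.0029 -0.0006 -0.0037] maxres [ 0.3  5.2  1.2  2.9  5.7 10.1  4.2  1.8 16.2  8.2  2.4 12.4 13.7 10.6
  0.8  5.   5.3]
```

```bash
python3 - <<'E'
from h import *
im=bot.snapshot("scene");cv2.imwrite("pics/s6.png",im)
cv2.imwrite("pics/s6c.png",cv2.resize(im[90:260,200:370],None,fx=3.5,fy=3.5,interpolation=cv2.INTER_CUBIC))
print(bot.get_state()["tcp_pos"])
E
```

```text
[0.49992935 0.06009582 0.19846024]
```

View pics/s6c.png

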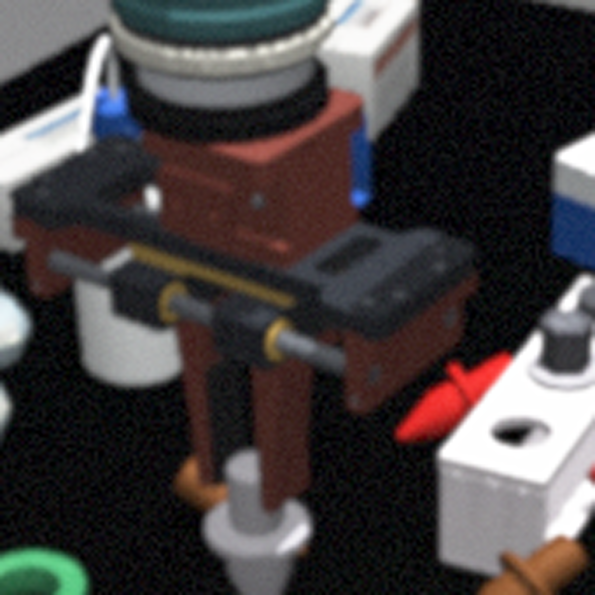

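```bash
python3 - <<'E'
from h import *
import json
np.set_printoptions(precision=4,suppress=True)
S=bot.camera_info("scene");W={k:np.array(v) for k,v in json.load(open("w6.json")).items()}
s=bot.get_state();t=s["tcp_pos"];rt=R.from_quat(s["tcp_rot"])
wuv=((341.5)/5-.5+245,(419.5)/5-.5+225)
suv=(247.5/3.5-.5+200,461.5/3.5-.5+90)
p,r=tri([(S,suv),(W,wuv)]);print(p,r,rt.inv().apply(p-t))
def proj(C,P):
    c=R.from_quat(C["attitude"]).inv().apply(P-C["origin"]);q=C["intrinsics"]@c;return q[:2]/q[2]
cr=lambda q:(q-[200,90]+.5)*3.5-.5
wc=lambda q:(q-[245,225]+.5)*5-.5
y=rt.apply([0,1,0]);x=rt.apply([1,0,0])
for k in (-1,1):
  for j in (-1,1):
    print("tip",k,j,cr(proj(S,t+k*.0115*y+j*.01*x)),wc(proj(W,t+k*.0115*y+j*.01*x)))
for h in (0.004,.01,.015,.02,.025): print(h,cr(proj(S,t+[0,0,h])),wc(proj(W,t+[0,0,h])),"collar ctr",cr(proj(S,t+[0,0,h-.03])),"tip",cr(proj(S,t+[0,0,h-.08])))
E
```

```text
[0.4997 0.0612 0.2095] [np.float64(0.0010652962653162291), np.float64(0.0010652962653162092)] [ 0.0011 -0.0003 -0.0111]
tip -1 -1 [288.9951 477.9798] [217.3918 476.685 ]
tip -1 1 [259.1949 501.2467] [214.1326 255.1217]
tip 1 -1 [244.8209 460.6399] [485.8801 477.2487]
tip 1 1 [214.699  483.3593] [490.264  255.6396]
0.004 [251.4086 472.6135] [351.9085 386.2129] collar ctr [255.0988 531.9465] tip [260.9298 625.7003]
0.01 [250.6523 460.4533] [351.9307 415.6023] collar ctr [254.3727 520.2717] tip [260.2502 614.7724]
0.015 [250.0173 450.2429] [351.9505 441.7589] collar ctr [253.7631 510.4704] tip [259.6797 605.6003]
0.02 [249.3778 439.9618] [351.9716 469.5842] collar ctr [253.1494 500.6026] tip [259.1055 596.368 ]
0.025 [248.734  429.6094] [351.994  499.2432] collar ctr [252.5315 490.6677] tip [258.5275 587.075 ]
```

```bash
python3 - <<'E'
from h import *
go([.4988,.1227,.14],-4.2)
E
```

```text
clock 5.45 tcp [0.4999 0.0601 0.1985] F [-0.3  0.6 -1.9] w 0.023 joints [-0.02  0.25  1.74 -0.    1.15  0.05]
turn [-0.13  0.03  0.59] shift [ 0.0624 -0.0049  0.0584] |d| 0.086
```

```bash
python3 -m creep '0 0 0.6 0.03 -0.0025 0 -0.8; 0 0 0.6 0.0625 -0.005 0.02 -0.8; 0 0 0.6 0.0625 -0.005 0.058 -0.8; 0 0 0.6 0.0625 -0.005 0.058 -0.8' 60
python3 - <<'E'
from h import *
ts=[bot.get_state()["tcp_pos"]]
im=bot.snapshot("scene");ts.append(bot.get_state()["tcp_pos"])
w=bot.snapshot("wrist");ts.append(bot.get_state()["tcp_pos"])
print(np.array(ts).round(4))
cv2.imwrite("pics/s7.png",cv2.resize(im[180:420,150:370],None,fx=2.5,fy=2.5,interpolation=cv2.INTER_CUBIC))
cv2.imwrite("pics/w7.png",w)
go([.4988,.1227,.11],-4.2)
E
```

```text
clock: 5.95
tcp_pos: [0.4968, 0.1222, 0.139]
tcp_rot: [0.733, 0.681, -0.003, -0.002]
ft_force: [-0.9, -0.2, -1.6]
grip_width: 0.0226
[[0.4968 0.1222 0.139 ]
 [0.4982 0.1222 0.1404]
 [0.4993 0.1223 0.1414]]
clock 6.05 tcp [0.4993 0.1223 0.1414] F [ 0.8  0.3 -1. ] w 0.0223 joints [ 0.11  0.33  1.79 -0.    1.02  0.18]
turn [-0.09  0.04 -0.05] shift [ 0.0004 -0.0005  0.0314] |d| 0.031
```

View pics/s7.png

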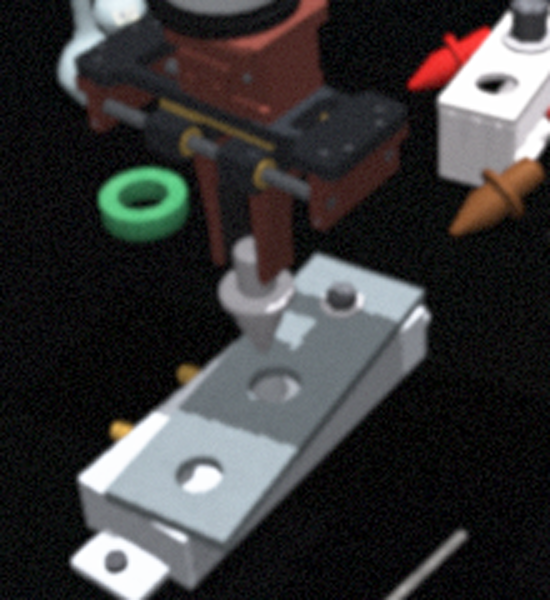

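View pics/w7.png

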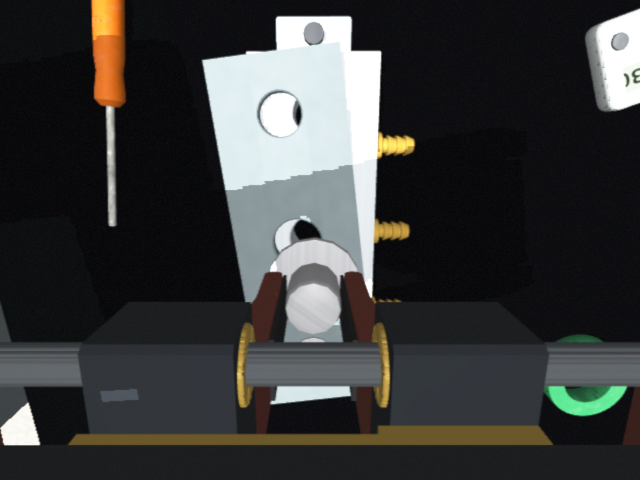

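```bash
python3 - <<'E'
from h import *
S=bot.camera_info("scene");im=bot.snapshot("scene")
cv2.imwrite("pics/s8.png",cv2.resize(im[260:340,220:290],None,fx=8,fy=7.5,interpolation=cv2.INTER_CUBIC)) 
t=bot.get_state()["tcp_pos"];print(t)
def proj(C,P):
    c=R.from_quat(C["attitude"]).inv().apply(P-C["origin"]);q=C["intrinsics"]@c;return q[:2]/q[2]
for h in (.01,-.02,-.07):
    q=proj(S,t+[-.0006,.001,h]);print(h,q,(q-[220,260]+.5)*[8,7.5])
E
```

```text
[0.49991259 0.12230789 0.1418332 ]
0.01 [248.38247867 276.3585434 ] [231.05982936 126.4390755 ]
-0.02 [249.92631359 292.5307518 ] [243.41050874 247.73063848]
-0.07 [252.36366714 318.06287897] [262.90933716 439.22159225]
```

View pics/s8.png

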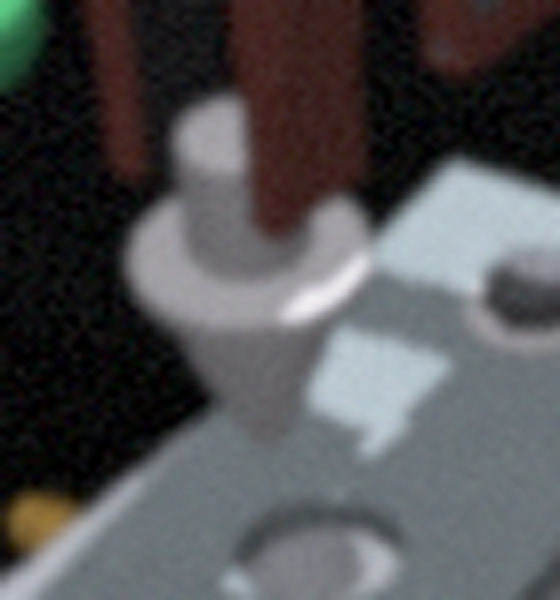

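Pin hangs upright (tip at crop (268,440), predicted (263,439)), above the hole. Now lowering it.

```bash
python3 -m creep '0 0 0 0.0004 -0.001 0.012 -0.8; 0 0 0 0.0004 -0.001 0.02 -0.8; 0 0 0 0.0004 -0.001 0.026 -0.8; 0 0 0 0.0004 -0.001 0.032 -0.8; 0 0 0 0.0004 -0.001 0.032 -0.8' 60
python3 -c "
from h import *
go([.4988,.1227,.085],-4.2)"
```

```text
clock: 6.72
tcp_pos: [0.4985, 0.1227, 0.1092]
tcp_rot: [0.733, 0.68, -0.001, -0.0]
ft_force: [-0.5, 0.3, -2.4]
grip_width: 0.0225
clock 6.72 tcp [0.4985 0.1227 0.1092] F [-0.5  0.3 -2.4] w 0.0225 joints [ 0.11  0.37  1.82 -0.    0.95  0.18]
turn [-0.08  0.03 -0.05] shift [-0.      0.0004  0.0242] |d| 0.024
```

```bash
python3 -m creep '0 0 0 0 0.0003 0.005 -0.8; 0 0 0 0 0.0003 0.01 -0.8; 0 0 0 0 0.0003 0.015 -0.8; 0 0 0 0 0.0003 0.018 -0.8; 0 0 0 0 0.0003 0.018 -0.8' 60
python3 -c "
from h import *
go([.4988,.1227,.075],-4.2)"
```

```text
clock: 7.35
tcp_pos: [0.4986, 0.1227, 0.0909]
tcp_rot: [0.733, 0.68, -0.001, -0.001]
ft_force: [-0.9, 1.0, -3.4]
grip_width: 0.0224
clock 7.35 tcp [0.4986 0.1227 0.0909] F [-0.9  1.  -3.4] w 0.0224 joints [ 0.11  0.4   1.84 -0.    0.9   0.18]
turn [-0.11  0.03 -0.06] shift [0.     0.0003 0.0159] |d| 0.016
```

```bash
python3 -m creep '0 0 0 0 0.0002 0.004 -0.8; 0 0 0 0 0.0002 0.008 -0.8; 0 0 0 0 0.0002 0.011 -0.8; 0 0 0 0 0.0002 0.011 -0.8' 60
python3 - <<'E'
from h import *
go([.4988,.1227,.075],-4.2)
im=bot.snapshot("scene")
cv2.imwrite("pics/s9.png",cv2.resize(im[200:420,150:370],None,fx=2.5,fy=2.5,interpolation=cv2.INTER_CUBIC))
E
```

```text
clock: 7.85
tcp_pos: [0.4986, 0.1227, 0.0795]
tcp_rot: [0.733, 0.68, -0.001, -0.001]
ft_force: [-0.9, 0.8, -4.3]
grip_width: 0.0227
clock 7.85 tcp [0.4986 0.1227 0.0795] F [-0.9  0.8 -4.3] w 0.0227 joints [ 0.11  0.42  1.85 -0.    0.88  0.18]
turn [-0.13  0.04 -0.06] shift [0.     0.0002 0.0045] |d| 0.005
```

View pics/s9.png

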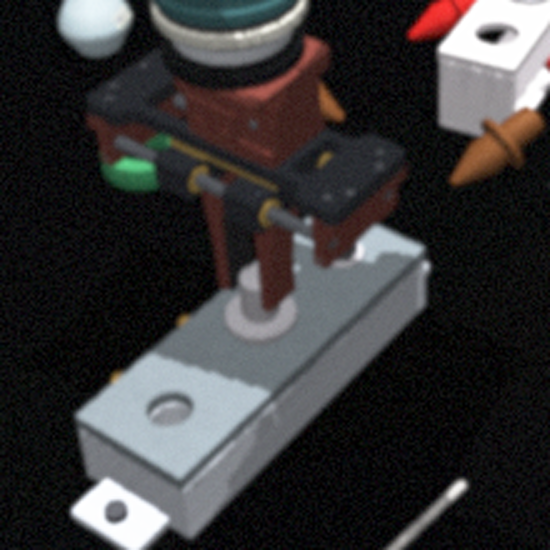

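```bash
python3 -m creep '0 0 0 0 0.0002 0.002 -0.8; 0 0 0 0 0.0002 0.004 -0.8; 0 0 0 0 0.0002 0.006 -0.8; 0 0 0 0 0.0002 0.007 -0.8' 60
python3 - <<'E'
from h import *
go([.4988,.1227,.075],-4.2)
E
```

```text
clock: 8.4
tcp_pos: [0.4991, 0.123, 0.0741]
tcp_rot: [0.733, 0.68, -0.001, -0.001]
ft_force: [-6.3, 1.7, 23.0]
grip_width: 0.0218
clock 8.40 tcp [0.4991 0.123  0.0741] F [-6.3  1.7 23. ] w 0.0218 joints [0.11 0.43 1.85 0.   0.86 0.18]
turn [-0.1   0.01 -0.07] shift [-0.0003 -0.0003 -0.0009] |d| 0.001
```

```bash
python3 -m creep '0 0 0 0 0 0.001 -0.8; 0 0 0 0 0 0 -0.2; 0 0 0 0 0 0 0.4; 0 0 0 0 0 0 1; 0 0 0 0 0 0 1' 20
python3 -m creep '0 0 0 0 0 0 1; 0 0 0 0 0 -0.01 1; 0 0 0 0 0 -0.04 1; 0 0 0 0 0 -0.08 1; 0 0 0 0 0 -0.1 1'
python3 - <<'E'
from h import *
im=bot.snapshot("scene")
cv2.imwrite("pics/s10.png",cv2.resize(im[200:420,150:370],None,fx=2.5,fy=2.5,interpolation=cv2.INTER_CUBIC))
go([.5215,-.2712,.18],5.5)
E
```

```text
clock: 9.02
tcp_pos: [0.4992, 0.123, 0.074]
tcp_rot: [0.733, 0.68, -0.001, -0.001]
ft_force: [-0.3, 0.3, 0.2]
grip_width: 0.0601
clock: 9.65
tcp_pos: [0.5005, 0.1231, 0.1768]
tcp_rot: [0.733, 0.68, 0.001, 0.0]
ft_force: [-0.8, 0.6, 0.2]
grip_width: 0.0878
clock 9.70 tcp [0.5016 0.1233 0.1786] F [1.  0.1 1.6] w 0.0879 joints [0.11 0.28 1.75 0.   1.11 0.18]
turn [ 0.27 -0.03 -9.76] shift [-0.3919  0.0491 -0.0016] |d| 0.395
```

View pics/s10.png

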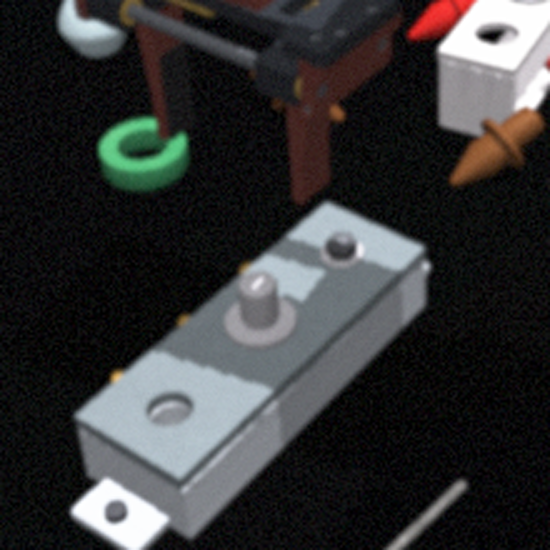

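Pin stands home with its collar flat on the cover, cover in line. One wrist look at the bolt hole, then to the stand.

```bash
python3 - <<'E'
from h import *
import json
ci=bot.camera_info("wrist");im=bot.snapshot("wrist")
json.dump({k:np.asarray(v).tolist() for k,v in ci.items()},open("w11.json","w"))
cv2.imwrite("pics/w11.png",im)
go([.5215,-.2712,.18],5.5)
E
python3 -m creep '0 0 -2 -0.055 0.007 0 1; 0 0 -4 -0.11 0.014 0 1; 0 0 -6 -0.165 0.02 0 1; 0 0 -8 -0.22 0.028 0 1; 0 0 -9.8 -0.28 0.035 0 1'
python3 - <<'E'
from h import *
go([.5215,-.2712,.18],5.5)
E
```

```text
clock 9.75 tcp [0.5013 0.1232 0.1769] F [ 0.9  0.1 -0.3] w 0.088 joints [0.11 0.29 1.75 0.   1.1  0.18]
turn [ 0.23 -0.03 -9.76] shift [-0.3919  0.0494 -0.0032] |d| 0.395
clock: 10.38
tcp_pos: [0.5148, -0.16, 0.176]
tcp_rot: [0.672, 0.741, 0.002, 0.001]
ft_force: [1.0, 0.8, 1.0]
grip_width: 0.0876
clock 10.38 tcp [ 0.5148 -0.16    0.176 ] F [1.  0.8 1. ] w 0.0876 joints [-0.43  0.32  1.7   0.    1.12 -0.53]
turn [ 0.18 -0.06  0.12] shift [-0.1113 -0.0042 -0.0041] |d| 0.111
```

View pics/w11.png

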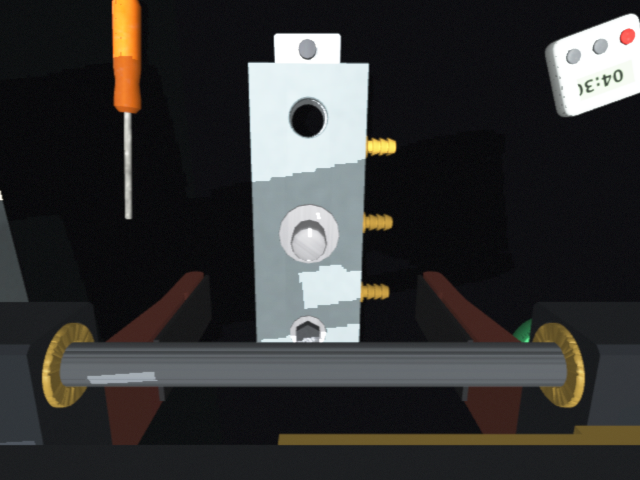

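```bash
python3 - <<'E'
from h import *
import json
np.set_printoptions(precision=4,suppress=True)
W={k:np.array(v) for k,v in json.load(open("w11.json")).items()}
print("bolt hole",atz(W,(308.5,117.5),.05),"pin collar",atz(W,(309,233.5),.055),"endbolt",atz(W,(307.5,333),.06))
go([.5219,-.2713,.18],5.5)
E
python3 -m creep '0 0 0.1 -0.05 -0.002 0 1; 0 0 0.1 -0.1 -0.004 0 1; 0 0 0.1 -0.111 -0.0042 0 1; 0 0 0.1 -0.111 -0.0042 0.03 1; 0 0 0.1 -0.111 -0.0042 0.05 1'
python3 - <<'E'
from h import *
go([.5219,-.2713,.081],5.5)
E
```

```text
bolt hole [0.5051 0.203  0.05  ] pin collar [0.4994 0.1227 0.055 ] endbolt [0.4925 0.0472 0.06  ]
clock 10.38 tcp [ 0.5148 -0.16    0.176 ] F [1.  0.8 1. ] w 0.0876 joints [-0.43  0.32  1.7   0.    1.12 -0.53]
turn [ 0.18 -0.06  0.12] shift [-0.1115 -0.0039 -0.0041] |d| 0.112
clock: 11.0
tcp_pos: [0.5207, -0.2695, 0.1242]
tcp_rot: [0.672, 0.74, 0.002, -0.001]
ft_force: [-0.1, 0.2, 0.1]
grip_width: 0.0882
clock 11.00 tcp [ 0.5207 -0.2695  0.1242] F [-0.1  0.2  0.1] w 0.0882 joints [-0.6   0.44  1.65  0.    1.05 -0.7 ]
turn [ 0.09 -0.17  0.01] shift [-0.002   0.001   0.0432] |d| 0.043
```

```bash
python3 -m creep '0 0 0 -0.002 0.001 0.02 1; 0 0 0 -0.002 0.001 0.035 1; 0 0 0 -0.002 0.001 0.0435 1; 0 0 0 -0.002 0.001 0.0435 1'
python3 - <<'E'
from h import *
cv2.imwrite("pics/w12.png",bot.snapshot("wrist"))
go([.5219,-.2713,.081],5.5)
E
```

```text
clock: 11.5
tcp_pos: [0.5216, -0.2707, 0.0802]
tcp_rot: [0.672, 0.74, 0.002, -0.001]
ft_force: [-0.9, -0.6, 0.6]
grip_width: 0.0879
clock 11.55 tcp [ 0.522  -0.2711  0.0808] F [ 0.2 -0.8  0.3] w 0.0878 joints [-0.6   0.5   1.68  0.    0.96 -0.7 ]
turn [ 0.09 -0.17  0.02] shift [-0.0002 -0.0002 -0.0002] |d| 0.000
```

View pics/w12.png

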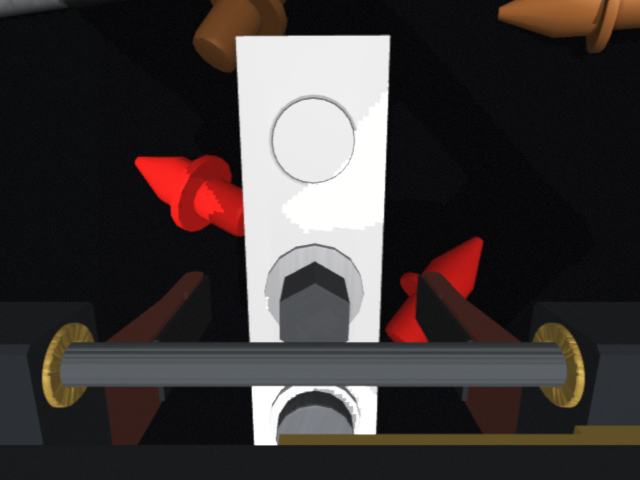

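The hex head is centred between the fingers, at (314,300). I close with plenty of dwell this time.

```bash
python3 -m creep '0 0 0 0 0 0 0; 0 0 0 0 0 0 -0.8; 0 0 0 0 0 0 -0.8; 0 0 0 0 0 0 -0.8; 0 0 0 0 0 0 -0.8' 40
python3 -m creep '0 0 0 0 0 0 -0.8; 0 0 0 0 0 0 -0.8; 0 0 0 0 0 0 -0.8; 0 0 0 0 0 0 -0.8' 40
```

```text
clock: 12.18
tcp_pos: [0.522, -0.2711, 0.0808]
tcp_rot: [0.672, 0.74, 0.002, -0.001]
ft_force: [-0.4, 0.2, 0.2]
grip_width: 0.0413
clock: 12.68
tcp_pos: [0.522, -0.2711, 0.0808]
tcp_rot: [0.672, 0.74, 0.002, -0.001]
ft_force: [-0.2, -0.0, -0.2]
grip_width: 0.0256
```

```bash
python3 -m creep '0 0 0 0 0 -0.02 -0.8; 0 0 0 0 0 -0.06 -0.8; 0 0 0 0 0 -0.11 -0.8; 0 0 0 0 0 -0.12 -0.8; 0 0 0 0 0 -0.12 -0.8' 40
python3 - <<'E'
from h import *
w=bot.snapshot("wrist");cv2.imwrite("pics/w13.png",w)
go([.5045,.2035,.2],-4.2)
E
```

```text
clock: 13.3
tcp_pos: [0.5218, -0.2715, 0.2008]
tcp_rot: [0.672, 0.74, 0.002, -0.0]
ft_force: [-0.0, 0.6, -1.9]
grip_width: 0.0258
clock 13.35 tcp [ 0.5211 -0.271   0.1996] F [-0.4  0.2 -2.2] w 0.0257 joints [-0.6   0.36  1.56  0.    1.22 -0.7 ]
turn [-0.01 -0.24  9.71] shift [0.4739 0.0291 0.0016] |d| 0.475
```

View pics/w13.png

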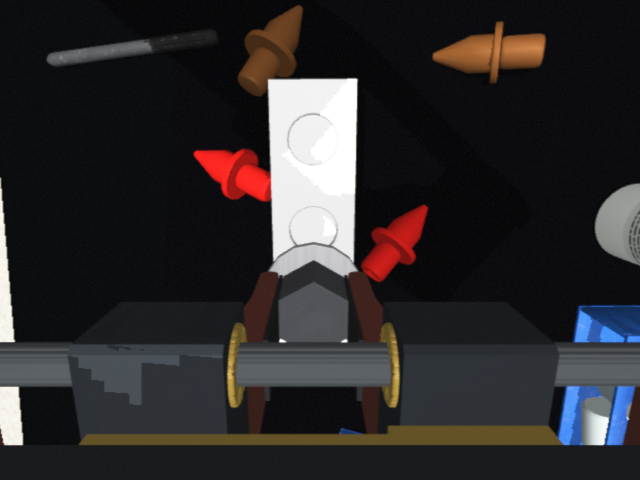

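```bash
python3 -m creep '0 0.0 2 0.05 0.003 0 -0.8; 0 0 4 0.105 0.006 0 -0.8; 0 0 6 0.16 0.01 0 -0.8; 0 0 8 0.22 0.0135 0 -0.8; 0 0 9.7 0.28 0.017 0.001 -0.8'
python3 - <<'E'
from h import *
go([.5045,.2035,.2],-4.2)
E
```

```text
clock: 13.98
tcp_pos: [0.5094, 0.0112, 0.1976]
tcp_rot: [0.733, 0.68, 0.0, -0.003]
ft_force: [1.5, -0.6, -1.9]
grip_width: 0.0257
clock 13.97 tcp [0.5094 0.0112 0.1976] F [ 1.5 -0.6 -1.9] w 0.0257 joints [-0.12  0.26  1.73  0.    1.16 -0.04]
turn [-0.25 -0.25 -0.08] shift [ 0.1914 -0.0192 -0.0015] |d| 0.192
```

```bash
python3 -m creep '-0.2 -0.2 0 0.055 -0.005 -0.001 -0.8; -0.2 -0.2 0 0.11 -0.011 -0.001 -0.8; -0.2 -0.2 0 0.16 -0.016 -0.001 -0.8; -0.2 -0.2 0 0.1915 -0.019 -0.001 -0.8; -0.2 -0.2 0 0.1915 -0.019 0.03 -0.8'
python3 - <<'E'
from h import *
im=bot.snapshot("scene")
cv2.imwrite("pics/s14.png",cv2.resize(im[200:420,130:350],None,fx=2.7,fy=2.7,interpolation=cv2.INTER_CUBIC))
S=bot.camera_info("scene");t=bot.get_state()["tcp_pos"]
def proj(C,P):
    c=R.from_quat(C["attitude"]).inv().apply(P-C["origin"]);q=C["intrinsics"]@c;return q[:2]/q[2]
for h in (.022,-.0058,-.0558): print(h,(proj(S,t+[0,0,h])-[130,200]+.5)*2.7)
for q in ([.5045,.2035,.05],[.504,.2035,.12]): print((proj(S,np.array(q))-[130,200]+.5)*2.7)
go([.5045,.2035,.12],-4.2)
E
```

```text
clock: 14.6
tcp_pos: [0.505, 0.2064, 0.1679]
tcp_rot: [0.732, 0.681, 0.001, -0.0]
ft_force: [-0.4, -0.9, -1.8]
grip_width: 0.0257
0.022 [211.9648678  245.46280517]
-0.0058 [218.46490459 289.03590724]
-0.0558 [229.50030577 363.01189809]
[237.26730385 437.91103613]
[223.45064887 341.52549838]
clock 14.65 tcp [0.5013 0.2043 0.1629] F [-1.7 -0.9 -3.8] w 0.0256 joints [0.26 0.34 1.7  0.   1.1  0.33]
turn [-0.44  0.09  0.06] shift [-0.0005  0.0036  0.0429] |d| 0.043
```

View pics/s14.png

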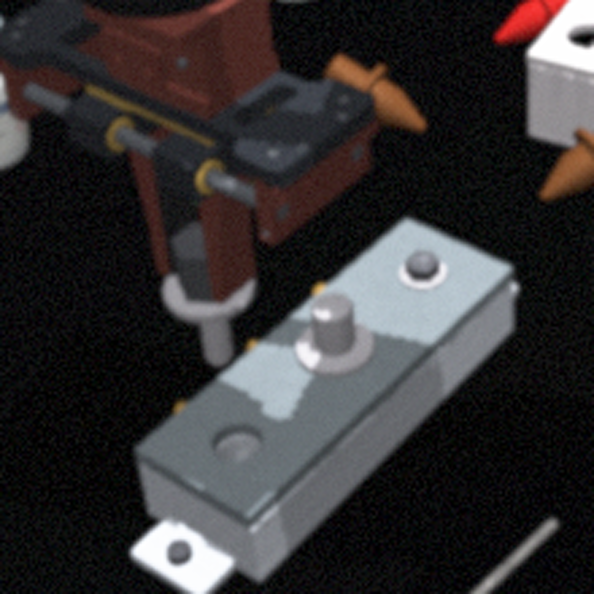

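```bash
python3 -m creep '-0.2 0 0 -0.0005 0.003 0.02 -0.8; -0.2 0 0 -0.0005 0.003 0.04 -0.8; -0.2 0 0 -0.0005 0.003 0.04 -0.8; -0.2 0 0 -0.0005 0.003 0.04 -0.8'
python3 - <<'E'
from h import *
ts=[bot.get_state()["tcp_pos"]]
im=bot.snapshot("scene");ts.append(bot.get_state()["tcp_pos"]);print(np.array(ts).round(4))
cv2.imwrite("pics/s15.png",cv2.resize(im[260:420,150:310],None,fx=3.7,fy=3.7,interpolation=cv2.INTER_CUBIC))
S=bot.camera_info("scene");t=ts[1]
def proj(C,P):
    c=R.from_quat(C["attitude"]).inv().apply(P-C["origin"]);q=C["intrinsics"]@c;return q[:2]/q[2]
for h in (.022,-.0058,-.0558): print(h,(proj(S,t+[0,0,h])-[150,260]+.5)*3.7)
print((proj(S,np.array([.5045,.2035,.05]))-[150,260]+.5)*3.7)
go([.5045,.2035,.1],-4.2)
E
```

```text
clock: 15.15
tcp_pos: [0.5037, 0.2032, 0.1227]
tcp_rot: [0.732, 0.681, -0.002, -0.001]
ft_force: [-0.4, 0.1, -2.3]
grip_width: 0.0256
[[0.5037 0.2032 0.1227]
 [0.5041 0.2034 0.1232]]
0.022 [224.34959922 194.65923393]
-0.0058 [232.82288688 250.90701975]
-0.0558 [247.2338632  346.57065622]
[251.14408305 378.10030877]
clock 15.20 tcp [0.5041 0.2034 0.1232] F [-0.2  0.3 -1.4] w 0.0256 joints [ 0.26  0.39  1.74 -0.    1.01  0.33]
turn [-0.23  0.09  0.04] shift [0.0001 0.0004 0.0232] |d| 0.023
```

View pics/s15.png

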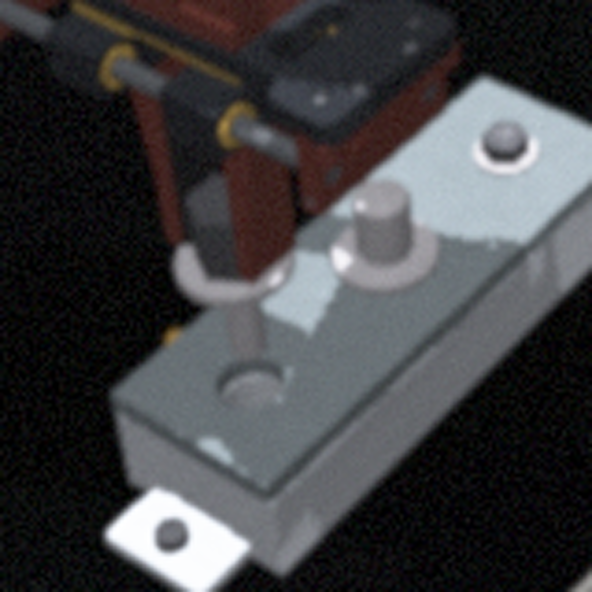

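```bash
python3 -m creep '0 0 0 0.0001 0.0004 0.01 -0.8; 0 0 0 0.0001 0.0004 0.02 -0.8; 0 0 0 0.0001 0.0004 0.03 -0.8; 0 0 0 0.0001 0.0004 0.04 -0.8; 0 0 0 0.0001 0.0004 0.05 -0.8'
python3 - <<'E'
from h import *
go([.5045,.2035,.061],-4.2)
E
```

```text
clock: 15.82
tcp_pos: [0.5043, 0.2034, 0.0724]
tcp_rot: [0.732, 0.681, -0.002, -0.001]
ft_force: [-0.6, -0.1, -1.9]
grip_width: 0.0259
clock 15.82 tcp [0.5043 0.2034 0.0724] F [-0.6 -0.1 -1.9] w 0.0259 joints [ 0.26  0.46  1.78 -0.    0.9   0.33]
turn [-0.24  0.09  0.04] shift [0.0001 0.0003 0.0114] |d| 0.011
```

```bash
python3 -m creep '0 0 0 0 0 0.004 -0.8; 0 0 0 0 0 0.008 -0.8; 0 0 0 0 0 0.0105 -0.8; 0 0 0 0 0 0.012 -0.8; 0 0 0 0 0 0.012 -0.8'
```

```text
clock: 16.45
tcp_pos: [0.5047, 0.2034, 0.0609]
tcp_rot: [0.732, 0.681, -0.002, -0.001]
ft_force: [0.5, -1.0, 1.6]
grip_width: 0.026
```

```bash
python3 -m creep '0 0 0 0 0 0.001 -0.8; 0 0 0 0 0 0.0015 -0.8; 0 0 0 0 0 0.0015 -0.8'
python3 -m creep '0 0 0 0 0 0 0; 0 0 0 0 0 0 1; 0 0 0 0 0 0 1; 0 0 0 0 0 0 1; 0 0 0 0 0 0 1' 20
python3 -m creep '0 0 0 0 0 0 1; 0 0 0 0 0 -0.01 1; 0 0 0 0 0 -0.04 1; 0 0 0 0 0 -0.08 1; 0 0 0 0 0 -0.12 1'
python3 - <<'E'
from h import *
im=bot.snapshot("scene");w=bot.snapshot("wrist")
cv2.imwrite("pics/s16.png",cv2.resize(im[260:420,150:350],None,fx=3.7,fy=3.7,interpolation=cv2.INTER_CUBIC))
cv2.imwrite("pics/w16.png",w)
go([.45,-.05,.25],-4.2)
E
```

```text
clock: 16.82
tcp_pos: [0.5058, 0.2033, 0.0608]
tcp_rot: [0.732, 0.681, -0.001, 0.0]
ft_force: [-1.5, -2.2, 10.8]
grip_width: 0.0258
clock: 17.45
tcp_pos: [0.5057, 0.2033, 0.0606]
tcp_rot: [0.732, 0.681, -0.001, 0.0]
ft_force: [0.3, -0.6, -0.7]
grip_width: 0.0722
clock: 18.08
tcp_pos: [0.5057, 0.2034, 0.1824]
tcp_rot: [0.732, 0.681, -0.001, 0.0]
ft_force: [1.0, -0.1, -0.7]
grip_width: 0.0878
clock 18.18 tcp [0.5091 0.2044 0.1857] F [ 0.1 -0.1 -0.1] w 0.0876 joints [ 0.26  0.32  1.67 -0.    1.14  0.33]
turn [ 0.43 -0.1   0.05] shift [-0.2579 -0.04   -0.0651] |d| 0.269
```

View pics/s16.png

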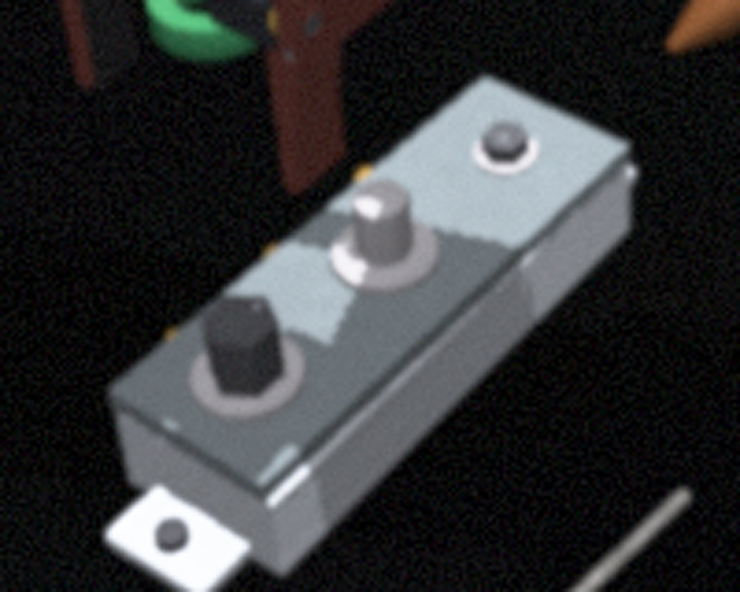

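```bash
python3 -m creep '0 0 0 0 0 0 1; 0 0 0 0 0 0 1; 0 0 0 0 0 0 1'
python3 - <<'E'
from h import *
S=bot.camera_info("scene")
def proj(C,P):
    c=R.from_quat(C["attitude"]).inv().apply(P-C["origin"]);q=C["intrinsics"]@c;return (q[:2]/q[2]-[150,260]+.5)*3.7
for n,p in (("bolt top",[.5045,.2035,.083]),("bolt top +8mm",[.5045,.2035,.091]),("pin top",[.4985,.123,.085]),("pin +8",[.4985,.123,.093]),("hole",[.5045,.2035,.05]),("endbolt",[.4924,.0438,.06])): print(n,proj(S,np.array(p)))
print(bot.get_state()["ft_force"])
E
```

```text
clock: 18.55
tcp_pos: [0.5082, 0.2041, 0.1846]
tcp_rot: [0.732, 0.681, 0.002, 0.002]
ft_force: [-0.3, 0.2, -0.3]
grip_width: 0.0879
bolt top [241.9561434  317.23843114]
bolt top +8mm [239.6638669  302.05415073]
pin top [380.39401188 192.66054473]
pin +8 [378.97764642 177.70641379]
hole [251.14408305 378.10030877]
endbolt [504.37241242 132.17832972]
[-0.34985064  0.24728122 -0.30119775]
```

View pics/w16.png

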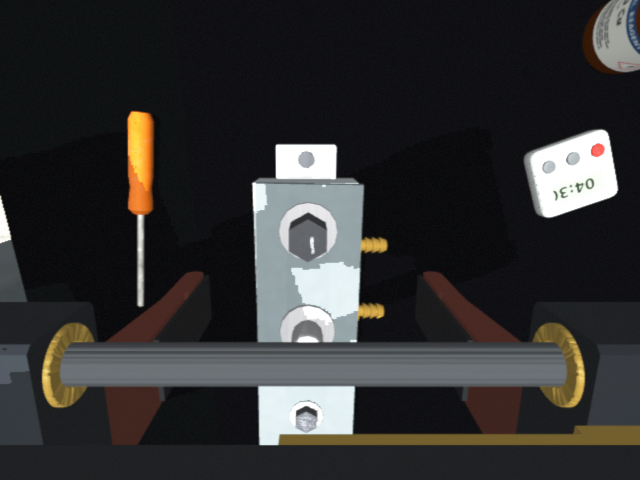

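The head tops sit at about (241,315) for the bolt and (382,195) for the pin. The fully-home predictions are (242,317) and (380,193), so both parts are home and upright, the cover is in line and the gripper is clear.

```bash
python3 -c "
from workcell import bot
print(bot.close_job(), bot.get_state()['clock'])"
```

```text
the job is handed in; nothing more can be done
the job is handed in; nothing more can be done
```

The job is handed in: the drift pin is fully home in the middle hole with the cover drawn into line. The long hex bolt is fully home in the end hole with the pin still in. I handed in shortly after clock 18.6 s, well under the 61 s limit.

**Last checks:**
- In the final scene picture, both head tops lay within about 1 px of where they should appear with the collars flat on the cover.
- The collars looked flat, the cover edges ran along the block, and the gripper was open and about 10 cm above the parts.
- Seating forces were about 23 N for the pin and 11 N for the bolt.

**What went wrong or disagreed:**
- **Pin grip:** I began lifting before the fingers had fully closed, so the pin slid about 15 mm down in the grip. I measured that from two views and allowed for it when inserting the pin.
- **Look-alikes:** the brown and red pins beside the stand had toppled by my first look after the arm moved. The wrist force stayed near zero, and I did not go near them. They stayed on the worktop.
- **Heights:** measured heights at the stand came out 2–3 mm below the stated sizes, near the 2 mm calibration limit.

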